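# Load a flange stack on a bench fixture and close the clamp

### The arm

A 7-joint arm with a two-finger parallel gripper is mounted at the origin on the work surface. World frame = base frame: x ahead of the robot, y to its left, z up, the work surface at z = 0. Lengths are in mm, angles in rad, forces in N, time in s.
With the tool pointing down it reaches from about 425 to 925 mm from the base axis. Payload 6.8 kg.
Tool frame: the origin (TCP) lies midway between the tips of the shut fingers; the grasp point (between the pads) lies 19 mm behind it; z points along the fingers, y is the line along which they close (so a half turn about z gives the same grasp; the last joint's range is limited). The gripper opens to 88 mm and grips with 3 to 60 N. Pads are 20 mm wide; open, the fingers measure 115 mm over their backs; the gripper's body (75 mm by 178 mm) begins 61 mm behind the grasp point.
Start: joints at [1.021, 0.477, 0.022, 1.555, -0.011, 1.109, -0.083], TCP at [288.619, -610.202, 222.664] pointing down, gripper open.
Joint ranges: [-2.96, 2.96], [-0.34, 2.1], [-1.41, 1.46], [0.24, 2.44], [-1.37, 4.51], [0.17, 1.92], [-2.96, 2.96]. Speed limits (rad/s): [2.39, 2.39, 3.14, 3.14, 3.14, 3.14, 3.14].

### API

Orientations are given as a unit quaternion [x, y, z, w].
In Python, from cell import ctrl gives the robot as it stands. The module is installed in compiled form; this text tells all that it offers.
- The arm moves only by the tool play_rows, never from a script. Its argument "motion" is a list of rows, each a list of 4 numbers: the shift along the world's x, y, z each as a share of 2 cm, from -1 to 1, then the turn about the world's z as a share of 0.15 rad, from -1 to 1. In form: [[x, y, z, turn], ...]. A call has 1 to 10 rows; each row shifts and turns the commanded pose from where the row before left it; what a row does not reach is not made up. A row lasts 1/10 s, in which the tool goes at most 50 mm and 8.59 degrees, less where a joint would pass 70% of its speed; a pose out of reach is approached as far as the arm can. A call with a number of a shift or a turn outside -1 to 1 is refused whole. A call with a gripper value outside its range is refused whole. "claw" is the opening, from 0 (shut) to 1 (fully open), set as the call begins (left out, the last holds). The fingers move at their own pace and stop on an object; "force" is the grip in N (left out, the last holds). Time passes only in rows, so rows that do not move let the fingers close. It gives the time, the measured TCP pose, the force, the opening and the grip force at its end, in the units of the state.
- ctrl.state(): the state, without advancing time (a new reading comes with each control period).
- ctrl.read_camera(name): name is "side" or "top"; returns a dict with "image" (384x512x3 uint8, blue, green, red), "K" (3x3 intrinsics, pixels), "position" and "orientation" of the camera in the world. Camera axes: x right, y up, looking along -z (the intrinsics and any distortion apply to the point x, -y, -z); pixel columns grow to the right and rows downward; lengths in mm; the calibration is good to about 2 mm. A picture is of the moment at which its call begins. There is no depth.
- ctrl.finish_job(): hands the job in; it is judged then, once.
The state is a dict: "time_s": time; "qpos": joint angles; "qvel": joint speeds; "joint_efforts": joint torques, N m; "position": TCP position; "tool_rot": TCP orientation; "force": force on the tool from outside, world axes, zero at the start; "ft_torque": the same for the moment, N m; "grip_width": opening from 0.0 (shut) to 1.0 (fully open); "grasp_force": force on a finger pad.
Only numpy, scipy, OpenCV 4.12 (cv2) and the standard library are available. Lean on these libraries where they do the work, as an engineer would, in place of code of your own. Each camera call takes 0.05 s, during which the arm holds its last target. There are 200 camera calls.

### The job

Load the clamping fixture: set the hubbed flange on the round seat with its hub up, lay the knobbed pressure cap on the hub with its knob up, both centred over the seat, and then lower the clamp arm by its T-bar until its pad rests on the cap. Set each part down gently instead of dropping it, bring the clamp down under control and do not let it fall, and leave everything else on the bench where it is.

Things in the scene. Friction and masses are not known exactly. Their poses are not given: they have to be found in the camera images.
- fixture: fixed grey fixture: slab 210 x 120 x 14 mm; origin under the slab's centre, on the table; x runs along the slab from the T-bar end to the hinge end; yaw varies. At its centre a steel seat 110 mm across, top 30 mm above the table. At x = +85 mm a dark yoke of two cheeks (26 x 10 mm, at y = +-21 mm, tops 132 mm above the table)
- seat (a point): centre of the top face of the fixture's round seat; axes as the fixture's
- clamp_axis (a point): point on the clamp's hinge axis, midway between the cheeks: 80 mm towards +x of the fixture and 116 mm above the table; the hinge axis runs along the fixture's y
- clamp_bar (a point): middle of the T-bar at the clamp arm's free end, 170 mm from the hinge axis: round steel bar, 12 mm thick, 120 mm long, parallel to the hinge axis. The dark arm (18 wide, 16 mm high) meets it at its middle: grip the bar about 38 mm to one side. 80 mm from the hinge axis a rubber pad, 24 mm across, ends 18 mm below the arm's centre line
- clamp (a joint): clamp arm angle, rad: 0 = arm level over the seat, T-bar at fixture x = -90 mm, pad just on top of the full stack (98 mm above the table); grows as the arm is raised; 1.57 = upright; starts 1.6 to 1.9. Stays where it is put above about 1 rad, falls by its weight below that
- flange: aluminium flange: disc 110 mm across and 16 mm thick with six dark bolt holes and, on top, a hub 44 mm across and 20 mm high (36 mm in all); origin at the centre of its underside, z up; about 0.5 kg; lift it by the hub
- disc: bystander: plain solid steel disc, 66 mm across, 18 mm thick; origin at the centre of its underside; about 0.35 kg
- cap: steel pressure cap: disc 60 mm across and 10 mm thick with a round knob 34 mm across and 22 mm high on top (32 mm in all); origin at the centre of its underside, z up; about 0.3 kg
- bearing_ring: bystander: open steel ring lying flat, 90 mm outside, 62 mm inside, 20 mm high; origin at its underside's centre
- oil_can: bystander: standing grey can, 44 mm across, 150 mm high; origin at its underside's centre
- jack: bystander: dark steel screw jack, waisted column 40 mm across, 90 mm high; origin at its underside's centre
- wrench: bystander: wrench lying along its x, 190 mm long, under 20 mm high; origin at its middle
- hammer: bystander: hammer lying along its x, 260 mm long, about 35 mm high and head about 100 mm across; origin at its middle
- spray_bottle: bystander: white bottle, 60 mm across, 190 mm high; origin at its underside's centre
- brush: bystander: brush lying along its x beyond the fixture, 200 mm long, about 30 mm high; origin at its middle
Mind the look-alikes: they are no part of the job. What is meant by the flange is not blue, and is the larger of those in its own colour.

How it is judged (in metres and radians):
On the way, in this order (a step that is already met when the one before it is completed fails the run):
1. flange centred on the seat, hub up, let go (horizontal distance between flange and seat below 0.008 m and z of flange in the frame of seat between -0.004 and 0.004 m and angle between flange's own z axis and vertical below 0.08 rad and contact force between the fingers and flange below 0.1 N), for 0.2 s.
2. cap centred on the flange's hub, knob up, let go (horizontal distance between each of flange, cap and seat below 0.008 m and z of flange in the frame of seat between -0.004 and 0.004 m and angle between each of flange, cap's own z axis and vertical below 0.08 rad and z of cap in the frame of seat between 0.032 and 0.04 m and contact force between the fingers and cap below 0.1 N), for 0.2 s.
3. clamp down, its pad bearing on the cap (horizontal distance between each of flange, cap and seat below 0.008 m and z of flange in the frame of seat between -0.004 and 0.004 m and angle between each of flange, cap's own z axis and vertical below 0.08 rad and z of cap in the frame of seat between 0.032 and 0.04 m and value of joint clamp between -0.06 and 0.06 rad and contact force between cap and fixture above 0.3 N), for 0.2 s.
At the end, for the whole second after the job is handed in: Flange on seat, cap on its hub, hub and knob up: each within 8 mm of the seat's axis, 4 mm of seated height (undersides 0 and 36 mm above the seat) and 0.08 rad of level; clamp within 0.06 rad of 0, its pad bearing on the cap (over 0.3 N); all at rest and let go (all of step 3 and linear speed of each of flange, cap below 0.01 m/s and velocity of joint clamp between -0.05 and 0.05 rad/s); the robot touches nothing.
It fails at once if the clamp is let fall or slammed (closing faster than 2.2 rad/s) (velocity of joint clamp below -2.2 rad/s).
It fails at once if a part is dropped or rammed onto the stack (impact over 80 N) (contact force between flange and fixture above 80 N or contact force between cap and flange above 80 N).
It fails at once if a bystander is moved by more than 30 mm (distance of any of disc, bearing_ring, oil_can, jack, wrench, hammer, spray_bottle, brush from where it was at the start of the episode above 0.03 m).
It also fails if it takes over 72 s, if anything falls off the work surface, if the arm or the gripper's body presses on something with over 40 N, if the wrist force passes 120 N, or if a joint passes its speed limit or range.

## Working session

There is one attempt and no reset: what is moved stays moved. The work goes in short steps, Python scripts to look and compute and a tool call to move; the robot and the scene stay as the last step left them, time stands still between calls to the robot, and variables do not carry over. Pictures are saved under pics/ and viewed, at most 12 in all, crops included, and the job is handed in when it is done.

Besides the shell and the picture viewer there is one more tool, called after "Request:" by a JSON object that holds its "op" and its "data". play_rows: Moves the arm, as the interface text tells. Its arguments: {"type":"object","properties":{"motion":{"type":"array","items":{"type":"array","items":{"type":"number","minimum":-1,"maximum":1}}},"claw":{"type":"number"},"force":{"type":"number"}},"required":["motion"]}

```bash
mkdir -p pics
cat > h.py <<'E'
import numpy as np,cv2
from scipy.spatial.transform import Rotation as R
from cell import ctrl
def shot(n):
    c=ctrl.read_camera(n); c['R']=R.from_quat(c['orientation']).as_matrix(); c['p']=np.array(c['position'],float); c['K']=np.array(c['K'],float); return c
def ray(c,u,v):
    K=c['K']; d=np.array([(u-K[0,2])/K[0,0],-(v-K[1,2])/K[1,1],-1.]); return c['R']@d
def plane(c,u,v,z):
    d=ray(c,u,v); return c['p']+d*(z-c['p'][2])/d[2]
def proj(c,P):
    q=c['R'].T@(np.array(P,float)-c['p']); return c['K'][0,0]*q[0]/-q[2]+c['K'][0,2], c['K'][1,1]*(-q[1])/-q[2]+c['K'][1,2]
def tri(c1,a,c2,b):
    d1=ray(c1,*a);d2=ray(c2,*b);d1/=np.linalg.norm(d1);d2/=np.linalg.norm(d2)
    t=np.linalg.lstsq(np.c_[d1,-d2],c2['p']-c1['p'],rcond=None)[0]
    A=c1['p']+t[0]*d1;B=c2['p']+t[1]*d2
    return (A+B)/2,np.linalg.norm(A-B)
E
python3 - <<'E'
from h import *
for n in('top','side'):
    c=shot(n); cv2.imwrite(f'pics/{n}0.png',c['image']); print(n,{k:v for k,v in c.items() if k not in('image',)})
    cv2.imwrite(f'pics/{n}0b.png',cv2.resize(c['image'],(800,600),interpolation=cv2.INTER_CUBIC))
print(ctrl.state())
E
```

```text
top {'K': array([[439.92851683,   0.        , 261.93615332],
       [  0.        , 439.92851683, 196.26200737],
       [  0.        ,   0.        ,   1.        ]]), 'position': array([ 279.94870679,   17.69453319, 1478.50979729]), 'orientation': array([-0.0671948 ,  0.06742012,  0.705843  , -0.70194376]), 'R': array([[-5.51962787e-03,  9.81863619e-01, -1.89508224e-01],
       [-9.99984745e-01, -5.45896456e-03,  8.42100525e-04],
       [-2.07690811e-04,  1.89509982e-01,  9.81878772e-01]]), 'p': array([ 279.94870679,   17.69453319, 1478.50979729])}
side {'K': array([[483.91128711,   0.        , 255.26249886],
       [  0.        , 483.91128711, 190.40495014],
       [  0.        ,   0.        ,   1.        ]]), 'position': array([ 252.14731577,  861.31430667, 1129.38728406]), 'orientation': array([-0.04981236,  0.35185752,  0.92253987, -0.15045001]), 'R': array([[-0.94976705,  0.24253856, -0.1977817 ],
       [-0.31264597, -0.70712216,  0.63421664],
       [ 0.01396616,  0.66419372,  0.74743003]]), 'p': array([ 252.14731577,  861.31430667, 1129.38728406])}
{'time_s': 0.1, 'qpos': array([ 1.02090265,  0.4777312 ,  0.02234355,  1.55629457, -0.0114998 ,
        1.109317  , -0.08310157]), 'qvel': array([-0.00135211, -0.003143  ,  0.00027366, -0.00319368,  0.00027071,
       -0.00236546, -0.00046169]), 'joint_efforts': array([ 3.36380770e-03, -5.84103298e+01,  1.53973103e+00, -2.73317206e+01,
       -5.41859725e-02,  1.31254518e-02,  4.52390509e-05]), 'position': array([ 288.37046723, -609.7210576 ,  221.7942372 ]), 'tool_rot': array([ 9.75699009e-01,  2.19113637e-01, -2.34936325e-04, -7.76193711e-04]), 'force': array([-0.08262662,  0.21078608,  0.25249055]), 'ft_torque': array([-0.03696127,  0.03846532, -0.00204036]), 'grasp_force': 0.0, 'grip_width': 1.0026969298259623}
```

View pics/top0b.png

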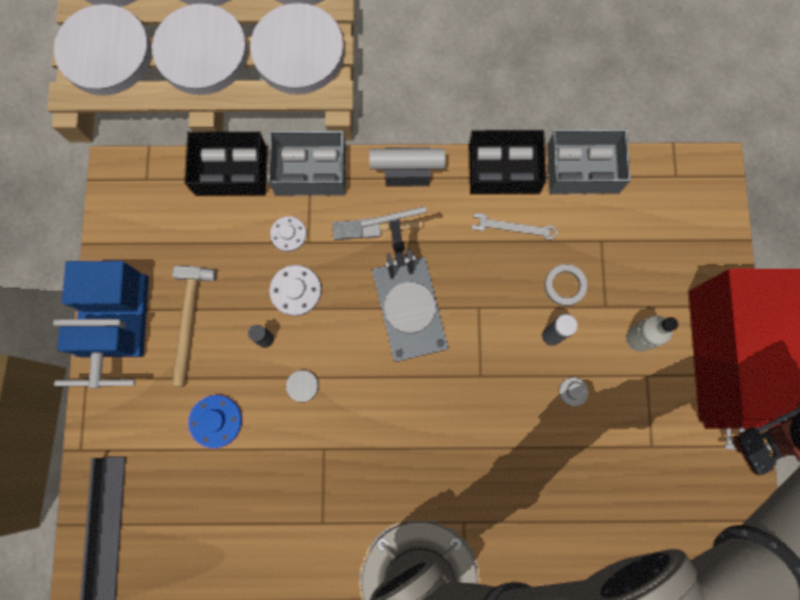

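View pics/side0b.png

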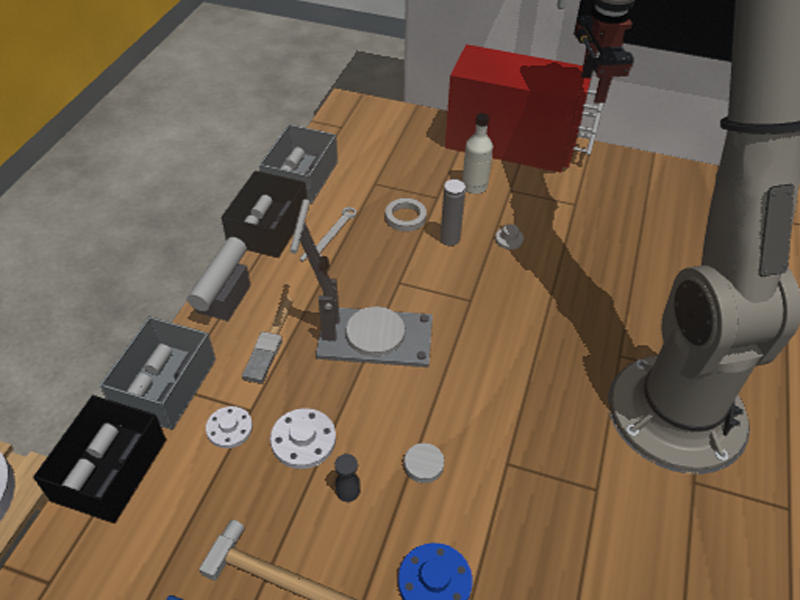

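The top view shows the large white flange at (295,289), the cap at (574,391), the seat at (409,306) and the raised clamp bar near (395,215), in 800x600 pixels. In the side view the flange is at (303,437), the cap at (510,237), the seat at (375,330) and the T-bar at (302,225).

```bash
cat > m.py <<'E'
from h import *
S=1.5625
pts={'top':{'flange':(295,289),'cap':(574,391),'seat':(409,306)},'side':{'flange':(303,437),'cap':(510,237),'seat':(375,330)}}
C={n:shot(n) for n in pts}; E={}; tiles=[]
for n in pts:
    im=C[n]['image']; hsv=cv2.cvtColor(im,cv2.COLOR_BGR2HSV)
    for k,(u,v) in pts[n].items():
        u,v=int(u/S),int(v/S); g=hsv[v,u,2]
        thr=150 if k!='seat' else 140
        lo=120 if k=='cap' else thr
        m=((hsv[...,1]<50)&(hsv[...,2]>lo)).astype(np.uint8)
        nl,L,st,ce=cv2.connectedComponentsWithStats(m)
        w=L[v-4:v+5,u-4:u+5]; w=w[w>0]; l=np.bincount(w).argmax() if w.size else -1
        cr=im[v-32:v+32,u-32:u+32].copy(); cr=cv2.resize(cr,(256,256),interpolation=cv2.INTER_NEAREST)
        if l>0:
            cs,_=cv2.findContours((L==l).astype(np.uint8),cv2.RETR_EXTERNAL,cv2.CHAIN_APPROX_NONE)
            c=max(cs,key=len); hull=cv2.convexHull(c); full=np.zeros_like(m); cv2.drawContours(full,[hull],-1,1,-1)
            e=cv2.fitEllipse(c); E[n,k]=e; print(n,k,im[v,u],st[l],np.round(e[0],2),np.round(e[1],2),round(e[2]))
            cv2.ellipse(cr,((4*(e[0][0]-u+32.5),4*(e[0][1]-v+32.5)),(4*e[1][0],4*e[1][1]),e[2]),(0,0,255),1)
        else: print(n,k,'none',im[v,u])
        tiles.append(cr)
for k in pts['top']:
    if ('top',k) in E and ('side',k) in E: print(k,*tri(C['top'],E['top',k][0],C['side'],E['side',k][0]))
cv2.imwrite('pics/tiles.png',np.vstack([np.hstack(tiles[:3]),np.hstack(tiles[3:])]))
E
python3 m.py
```

```text
top flange [202 198 202] [172 170  33  32 773] [188.24 185.26] [30.95 32.08] 58
top cap [103 105 107] [358 241  15  11  88] [364.46 245.65] [ 7.03 15.54] 63
top seat [172 173 176] [245 180  34  33 853] [261.46 196.13] [31.51 32.73] 96
side flange [201 192 195] [ 173  261   42   36 1017] [193.48 278.83] [34.87 40.84] 78
side cap [76 79 84] [322 145   4   5   9] [323.35 147.02] [1.54 5.49] 151
side seat [157 158 161] [222 196  37  29 835] [239.99 210.21] [27.93 35.98] 90
flange [602.38149291 266.95344742  16.85597464] 1.6172567584882107
cap [ 390.21914669 -316.95598621   39.60387216] 3.1719446140643295
seat [560.14548078  18.09082167  31.71400249] 0.9783385841852799
```

View pics/tiles.png

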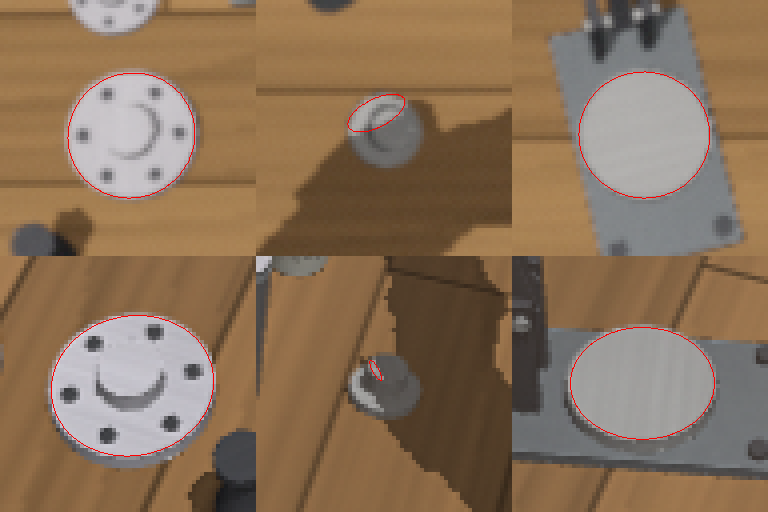

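The tiles show the flange and seat ellipses fitted well, with triangulated heights of 17 and 32 mm against an expected 16 and 30. The cap is in the arm's shadow, so I'll measure it once the arm has moved away.

Request:
{"op": "play_rows", "data": {"motion": [[0.3, 0.9, 0.5, 0], [0.36, 1, 0.5, -0.2], [0.36, 1, 0.5, -0.2], [0.36, 1, 0.5, -0.2], [0.36, 1, 0.5, -0.2], [0.36, 1, 0.5, -0.2], [0.36, 1, 0, -0.2], [0.36, 1, 0, -0.2], [0.36, 1, 0, -0.2], [0.36, 1, 0, 0]], "claw": 1}}

```text
time_s: 1.2
position: [359.5, -411.3, 282.6]
tool_rot: [0.995, 0.1, -0.0, -0.0]
force: [-0.1, 0.4, -0.4]
grip_width: 1.0
grasp_force: 0.0
```

Request:
{"op": "play_rows", "data": {"motion": [[0.36, 1, 0, 0], [0.36, 1, 0, 0], [0.36, 1, 0, 0], [0.36, 1, 0, 0], [0.36, 1, 0, 0], [0.36, 1, 0, 0], [0.36, 1, 0, 0], [0.36, 1, 0, 0], [0.36, 1, 0, 0], [0.36, 1, 0, 0]]}}

```text
time_s: 2.2
position: [431.5, -211.3, 282.6]
tool_rot: [0.995, 0.101, -0.0, 0.0]
force: [0.6, 0.2, 0.2]
grip_width: 1.001
grasp_force: 0.0
```

Request:
{"op": "play_rows", "data": {"motion": [[0.36, 1, 0, 0], [0.36, 1, 0, 0], [0.36, 1, 0, 0], [0.36, 1, 0, 0], [0.36, 1, 0, 0], [0.36, 1, 0, 0], [0.36, 1, 0, 0], [0.36, 1, 0, 0], [0.36, 1, 0, 0], [0.36, 1, 0, 0]]}}

```text
time_s: 3.2
position: [503.5, -11.4, 282.6]
tool_rot: [0.995, 0.101, -0.0, 0.0]
force: [0.4, 0.4, -0.0]
grip_width: 0.999
grasp_force: 0.0
```

Request:
{"op": "play_rows", "data": {"motion": [[0.36, 1, 0, 0], [0.36, 1, 0, 0], [0.36, 1, 0, 0], [0.36, 1, 0, 0], [0.36, 1, 0, 0], [0.36, 1, 0, 0], [0.36, 1, 0, 0], [0.36, 1, 0, 0], [0.36, 1, 0, 0], [0.36, 1, 0, 0]]}}

```text
time_s: 4.2
position: [575.5, 188.4, 282.4]
tool_rot: [0.995, 0.101, -0.0, 0.0]
force: [0.9, -0.4, 0.1]
grip_width: 0.999
grasp_force: 0.0
```

```bash
cat > m2.py <<'E'
from h import *
C={n:shot(n) for n in('top','side')}
out=[]
for n,(u,v) in {'top':(367,250),'side':(326,151)}.items():
    im=C[n]['image']; out.append(cv2.resize(im[v-25:v+25,u-25:u+25],(300,300),interpolation=cv2.INTER_NEAREST))
t=C['top']['image']; out.append(cv2.resize(t[120:240,220:300],(400,600),interpolation=cv2.INTER_NEAREST))
a=np.vstack(out[:2]); cv2.imwrite('pics/cap1.png',np.hstack([a,out[2]]))
cv2.imwrite('pics/side1.png',C['side']['image']); cv2.imwrite('pics/top1.png',t)
E={}
for n,(u,v) in {'top':(367,250),'side':(326,151)}.items():
    hsv=cv2.cvtColor(C[n]['image'],cv2.COLOR_BGR2HSV)
    m=(hsv[...,1]<60).astype(np.uint8); nl,L,st,ce=cv2.connectedComponentsWithStats(m)
    l=L[v,u]; print(n,st[l]); cs,_=cv2.findContours((L==l).astype(np.uint8),0,cv2.CHAIN_APPROX_NONE); print(np.round(cv2.fitEllipse(cs[0]),2) if 0 else cv2.fitEllipse(cs[0]),ce[l]); E[n]=ce[l]
print('cap silhouette',tri(C['top'],E['top'],C['side'],E['side']))
hsv=cv2.cvtColor(t,cv2.COLOR_BGR2HSV)
m=np.zeros(t.shape[:2],np.uint8); m[168:235,232:292]=(hsv[168:235,232:292,1]<70)
nl,L,st,ce=cv2.connectedComponentsWithStats(m); l=L[196,262]
cs,_=cv2.findContours((L==l).astype(np.uint8),0,cv2.CHAIN_APPROX_NONE); r=cv2.minAreaRect(cs[0]); b=cv2.boxPoints(r)
P=[plane(C['top'],*q,14)[:2] for q in b]; print('slab',r,np.round(P,1))
for i in range(4): d=P[(i+1)%4]-P[i]; print(np.linalg.norm(d),np.arctan2(d[1],d[0]))
E
python3 m2.py
```

```text
top [358 241  19  19 272]
((366.7608947753906, 250.24374389648438), (17.359647750854492, 18.150835037231445), 134.13560485839844) [366.75367647 250.25367647]
side [317 143  18  17 219]
((325.7294921875, 151.49713134765625), (15.262289047241211, 16.660045623779297), 96.96551513671875) [325.71232877 151.53881279]
cap silhouette (array([ 379.44201393, -330.78139712,    9.27669825]), np.float64(1.1054885627277045))
slab ((259.0, 200.99996948242188), (53.99999237060547, 65.99998474121094), 0.0) [[435.  117. ]
 [662.  118.7]
 [661.  -66.7]
 [434.  -63.1]]
227.02200216217494 0.0073755397993335884
185.38128933550587 -1.5763700820336601
227.00923909915784 3.1257073927827395
180.1008311496334 1.5652547637355063
```

View pics/cap1.png

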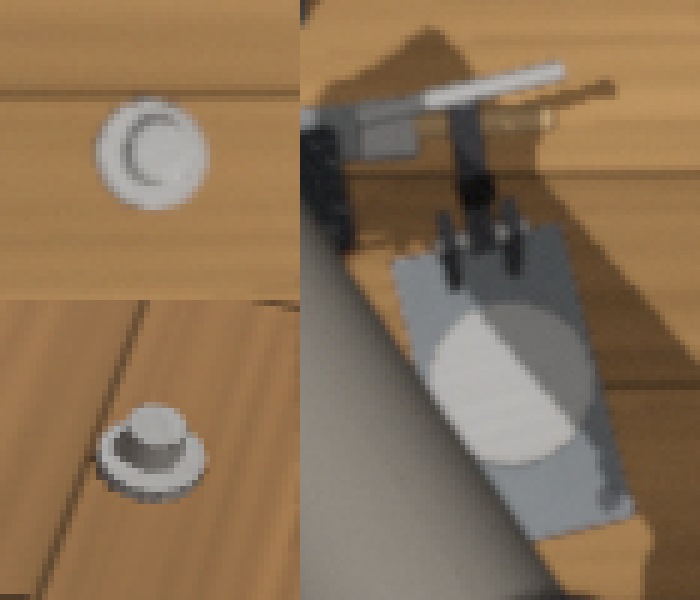

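Request:
{"op": "play_rows", "data": {"motion": [[0.25, 0.8, -1, 0], [0.25, 0.8, -1, 0], [0.25, 0.8, -1, 0], [0.25, 0.8, -1, 0], [0.35, 0.73, -1, 0], [0, 0, -1, 0], [0, 0, -1, 0], [0, 0, -1, 0], [0, 0, -1, 0]]}}

```text
time_s: 5.2
position: [602.4, 264.9, 101.8]
tool_rot: [0.995, 0.1, -0.0, 0.0]
force: [-0.3, -0.5, 0.6]
grip_width: 0.998
grasp_force: 0.0
```

The cap crops show it clear of shadow, with disc centres near (366.8,250.2) in the top view and (325.7,151.5) in the side view. The slab edges and T-bar give a fixture yaw of about 0.24 rad.

Request:
{"op": "play_rows", "data": {"motion": [[0, 0.1, -1, 0], [0, 0, -1, 0], [0, 0, -0.9, 0], [0, 0, -0.6, 0], [0, 0, -0.35, 0], [0, 0, -0.2, 0]]}}

```text
time_s: 5.8
position: [602.5, 268.2, 21.3]
tool_rot: [0.995, 0.101, -0.0, 0.0]
force: [-0.3, 0.2, 0.6]
grip_width: 0.997
grasp_force: 0.0
```

Request:
{"op": "play_rows", "data": {"motion": [[0, 0, 0, 0], [0, 0, 0, 0], [0, 0, 0, 0], [0, 0, 0, 0], [0, 0, 0, 0], [0, 0, 0, 0], [0, 0, 0, 0]], "claw": 0, "force": 30}}

```text
time_s: 6.5
position: [602.9, 267.2, 21.9]
tool_rot: [0.995, 0.1, 0.0, 0.001]
force: [0.0, -3.3, 3.5]
grip_width: 0.491
grasp_force: 30.0
```

Request:
{"op": "play_rows", "data": {"motion": [[0, 0, 0.3, 0], [0, 0, 0.6, 0], [0, 0, 1, 0], [0, 0, 1, 0], [0, 0, 1, 0], [0, -0.4, 1, 0], [0, -0.8, 0.5, 0], [-0.2, -1, 0, 0], [-0.2, -1, 0, 0], [-0.2, -1, 0, 0]]}}

```text
time_s: 7.5
position: [589.1, 181.1, 128.3]
tool_rot: [0.995, 0.1, -0.001, 0.001]
force: [-0.0, -0.8, -6.6]
grip_width: 0.497
grasp_force: 30.0
```

Request:
{"op": "play_rows", "data": {"motion": [[-0.2, -1, 0, 0], [-0.2, -1, 0, 0], [-0.2, -1, 0, 0], [-0.2, -1, 0, 0], [-0.2, -1, 0, 0], [-0.2, -1, 0, 0], [-0.2, -0.8, 0, 0], [-0.1, -0.4, 0, 0], [0, 0, 0, 0]]}}

```text
time_s: 8.4
position: [559.7, 38.4, 129.2]
tool_rot: [0.995, 0.099, -0.001, 0.0]
force: [-0.5, -0.0, -6.3]
grip_width: 0.492
grasp_force: 30.0
```

Run:
```python
from h import *
st=ctrl.state(); print(st['position'],st['grip_width'],st['grasp_force'],st['force'])
c=shot('top');s=shot('side'); cv2.imwrite('pics/h.png',np.hstack([cv2.resize(c['image'][130:260,200:330],(400,400)),cv2.resize(s['image'][130:260,175:305],(400,400))]))
a=[plane(c,*q,14) for q in((272,165),(287,223),(266,228),(238.6,172.4))]
for p,q in((a[1],a[0]),(a[2],a[1]),(a[3],a[0])): d=(q-p)[:2]; print(np.linalg.norm(d),np.arctan2(d[1],d[0]))
```

```text
[559.66813842  38.37894338 129.21017817] 0.4922113165824596 29.9945729970932 [-0.47691779 -0.01561663 -6.30589358]
206.69305883679058 0.23579594424360031
72.38494798560332 -1.3416837042594048
117.50451335393262 -1.3516702801713614
```

View pics/h.png

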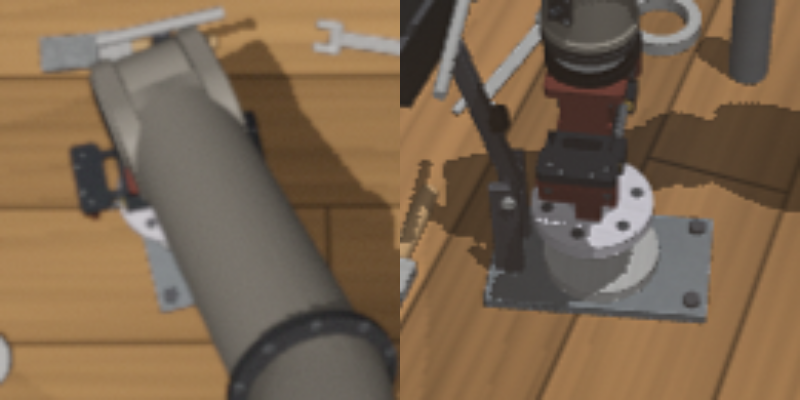

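The side view shows the flange held level just above the seat, with the upright clamp clear of the gripper. The arm hides it in the top view.

Request:
{"op": "play_rows", "data": {"motion": [[0, -0.5, -0.5, 0], [0.02, -0.5, -0.8, 0], [0, 0, -0.8, 0], [0, 0, -0.7, 0], [0, 0, -0.4, 0], [0, 0, -0.25, 0], [0, 0, -0.15, 0], [0, 0, 0, 0]]}}

```text
time_s: 9.3
position: [560.9, 20.7, 57.6]
tool_rot: [0.995, 0.101, 0.0, -0.0]
force: [-0.2, 0.3, -6.2]
grip_width: 0.493
grasp_force: 30.0
```

```bash
cat > fl.py <<'E'
from h import *
for i in range(3): s=shot('side'); print(np.round(ctrl.state()['position'],2))
im=s['image']; hsv=cv2.cvtColor(im,cv2.COLOR_BGR2HSV); m=((hsv[...,1]<45)&(hsv[...,2]>150)).astype(np.uint8); m[:, :200]=0; m[:170]=0; m[250:]=0; m[:,290:]=0
cs,_=cv2.findContours(m,0,cv2.CHAIN_APPROX_NONE); 
for c in cs:
    if len(c)>20: print(len(c),cv2.boundingRect(c),c[:,0].mean(0))
cv2.imwrite('pics/f.png',cv2.resize(im[150:260,175:305],(780,660),interpolation=cv2.INTER_NEAREST)[:600])
print('proj rim', *[np.round(proj(s,[560.1+55*np.cos(t),18.1+55*np.sin(t),46+5.5])) for t in np.arange(0,6.3,.785)])
E
python3 fl.py
```

```text
[561.13  20.62  57.96]
[561.24  20.56  58.14]
[561.3   20.49  58.22]
65 (239, 196, 20, 26) [248.87692308 209.63076923]
proj rim [222. 201.] [223. 212.] [234. 220.] [248. 219.] [258. 211.] [257. 200.] [246. 192.] [232. 193.] [222. 201.]
```

View pics/f.png

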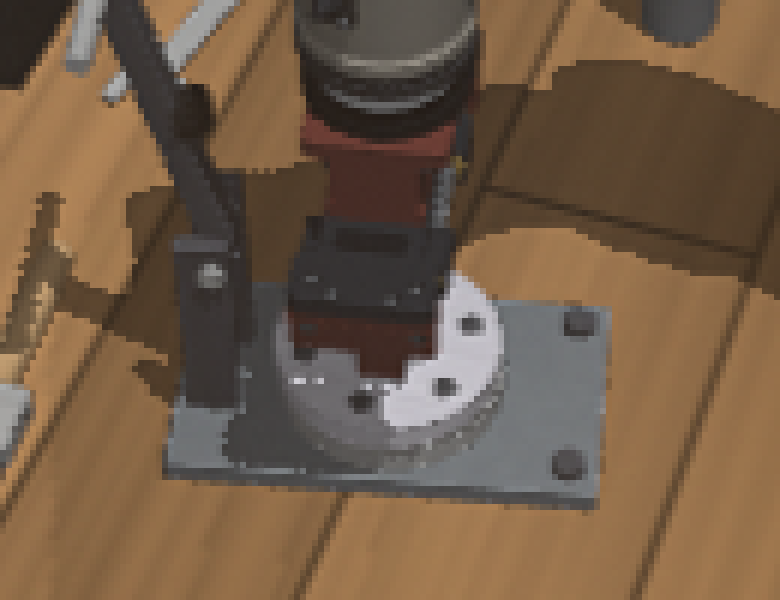

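The crop shows the flange 6 mm above the seat. Its rim spans columns 221–259, as predicted, and the pose reading asks for small corrections of −1 mm in x and −2.4 mm in y.

Request:
{"op": "play_rows", "data": {"motion": [[-0.06, -0.12, -0.1, 0], [0, 0, -0.08, 0], [0, 0, -0.05, 0], [0, 0, -0.05, 0], [0, 0, -0.02, 0], [0, 0, 0, 0]]}}

```text
time_s: 10.05
position: [559.6, 18.0, 51.9]
tool_rot: [0.995, 0.101, 0.0, 0.0]
force: [-1.2, 0.3, -1.5]
grip_width: 0.488
grasp_force: 30.0
```

Request:
{"op": "play_rows", "data": {"motion": [[0, 0, -0.02, 0], [0, 0, 0, 0], [0, 0, 0, 0], [0, 0, 0, 0]], "claw": 0.85}}

```text
time_s: 10.45
position: [560.0, 18.1, 51.5]
tool_rot: [0.995, 0.101, 0.0, -0.0]
force: [-0.1, -0.5, 0.1]
grip_width: 0.817
grasp_force: 0.0
```

Request:
{"op": "play_rows", "data": {"motion": [[0, 0, 0.5, 0], [0, 0, 1, 0], [0, 0, 1, 0], [-0.3, -0.6, 1, 0], [-0.5, -1, 1, 0], [-0.5, -1, 1, 0], [-0.5, -1, 0.5, 0], [-0.5, -1, 0, 0], [-0.5, -1, 0, 0], [-0.5, -1, 0, 0]]}}

```text
time_s: 11.45
position: [493.4, -114.8, 172.3]
tool_rot: [0.995, 0.101, 0.001, 0.0]
force: [0.2, 0.5, 0.1]
grip_width: 0.848
grasp_force: 0.0
```

Request:
{"op": "play_rows", "data": {"motion": [[-0.55, -1, 0, 0], [-0.55, -1, 0, 0], [-0.55, -1, 0, 0], [-0.55, -1, 0, 0], [-0.55, -1, 0, 0], [-0.55, -1, 0, 0], [-0.55, -1, 0, 0], [-0.55, -1, 0, 0], [-0.55, -1, 0, 0]]}}

```text
time_s: 12.35
position: [394.3, -294.8, 172.1]
tool_rot: [0.995, 0.101, 0.0, 0.0]
force: [0.3, -0.2, -0.1]
grip_width: 0.852
grasp_force: 0.0
```

```bash
cat > st.py <<'E'
from h import *
import sys
C={n:shot(n) for n in('top','side')}; pts={'top':(262,196),'side':(240,208)}; E={};T=[]
for n,(u,v) in pts.items():
    im=C[n]['image']; hsv=cv2.cvtColor(im,cv2.COLOR_BGR2HSV); m=((hsv[...,1]<45)&(hsv[...,2]>175)).astype(np.uint8)
    m[:v-35]=0;m[v+35:]=0;m[:,:u-35]=0;m[:,u+35:]=0
    cs,_=cv2.findContours(m,0,cv2.CHAIN_APPROX_NONE); c=max(cs,key=cv2.contourArea); e=cv2.fitEllipse(c); E[n]=e[0]; print(n,e)
    cr=cv2.resize(im[v-35:v+35,u-35:u+35],(400,400),interpolation=cv2.INTER_NEAREST); f=400/70
    cv2.ellipse(cr,((f*(e[0][0]-u+35.5),f*(e[0][1]-v+35.5)),(f*e[1][0],f*e[1][1]),e[2]),(0,0,255),1); T.append(cr)
print('flange',tri(C['top'],E['top'],C['side'],E['side']), 'at46',plane(C['top'],*E['top'],46),plane(C['side'],*E['side'],46))
cv2.imwrite('pics/st%s.png'%sys.argv[1],np.hstack(T)); print(ctrl.state()['position'],ctrl.state()['time_s'])
E
python3 st.py 1
```

```text
top ((261.0171813964844, 195.5758056640625), (30.950363159179688, 31.987693786621094), 90.65497589111328)
side ((240.11256408691406, 207.39407348632812), (27.57550811767578, 36.300926208496094), 89.13445281982422)
flange (array([559.10911448,  19.55433484,  46.72669284]), np.float64(0.9561233305262974)) at46 [558.76658118  19.50164136  46.        ] [559.80756922  18.9722036   46.        ]
[ 393.01669344 -296.72706839  171.90541337] 12.45
```

View pics/st1.png

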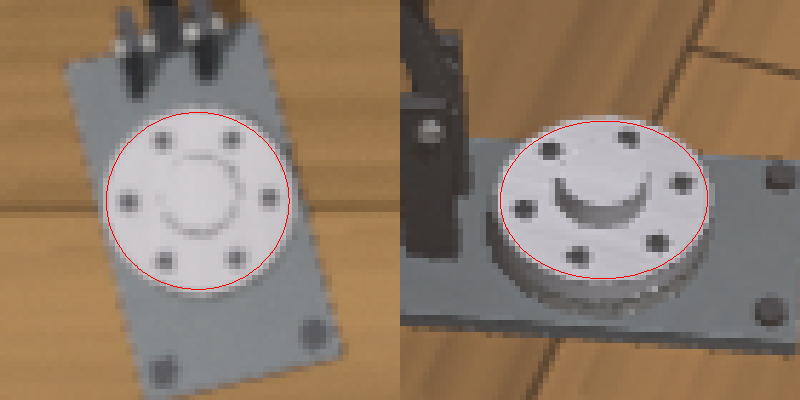

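The crops show the flange centred on the seat at (559,19.5), rim height 46.7 mm, hub up. Next is the cap.

Request:
{"op": "play_rows", "data": {"motion": [[-0.34, -0.85, -1, 0], [-0.34, -0.85, -1, 0], [0, 0, -1, 0], [0, 0, -1, 0], [0, 0, -1, 0], [0, 0, -1, 0], [0, 0, -0.8, 0], [0, 0, -0.5, 0], [0, 0, 0, 0]]}}

```text
time_s: 13.35
position: [381.1, -326.8, 24.5]
tool_rot: [0.995, 0.101, -0.0, -0.001]
force: [-0.2, -0.4, 0.5]
grip_width: 0.85
grasp_force: 0.0
```

Request:
{"op": "play_rows", "data": {"motion": [[-0.08, -0.2, -0.1, 0], [0, 0, -0.2, 0], [0, 0, -0.2, 0], [0, 0, 0, 0]]}}

```text
time_s: 13.75
position: [379.3, -331.9, 15.1]
tool_rot: [0.995, 0.101, -0.0, -0.0]
force: [-0.1, 1.0, -0.8]
grip_width: 0.847
grasp_force: 0.0
```

Request:
{"op": "play_rows", "data": {"motion": [[0, 0, -0.05, 0], [0, 0, 0, 0], [0, 0, 0, 0], [0, 0, 0, 0], [0, 0, 0, 0], [0, 0, 0, 0], [0, 0, 0, 0], [0, 0, 0, 0]], "claw": 0, "force": 25}}

```text
time_s: 14.55
position: [379.4, -332.0, 14.3]
tool_rot: [0.995, 0.101, 0.0, 0.0]
force: [-0.7, -0.2, 0.8]
grip_width: 0.375
grasp_force: 25.0
```

Request:
{"op": "play_rows", "data": {"motion": [[0, 0, 0.4, 0], [0, 0, 1, 0], [0, 0, 1, 0], [0, 0, 1, 0], [0, 0, 1, 0], [0, 0, 1, 0], [0, 0, 1, 0], [0, 0.2, 1, 0], [0.2, 0.6, 0.8, 0], [0.5, 1, 0.3, 0]]}}

```text
time_s: 15.55
position: [392.8, -297.1, 185.9]
tool_rot: [0.995, 0.099, 0.0, 0.001]
force: [0.6, 0.2, -3.8]
grip_width: 0.379
grasp_force: 25.0
```

Request:
{"op": "play_rows", "data": {"motion": [[0.52, 1, 0, 0], [0.52, 1, 0, 0], [0.52, 1, 0, 0], [0.52, 1, 0, 0], [0.52, 1, 0, 0], [0.52, 1, 0, 0], [0.52, 1, 0, 0], [0.52, 1, 0, 0], [0.52, 1, 0, 0], [0.52, 1, 0, 0]]}}

```text
time_s: 16.55
position: [497.0, -95.2, 184.2]
tool_rot: [0.995, 0.101, -0.001, 0.0]
force: [0.4, -0.5, -3.2]
grip_width: 0.381
grasp_force: 25.0
```

Request:
{"op": "play_rows", "data": {"motion": [[0.52, 1, 0, 0], [0.52, 1, 0, 0], [0.52, 1, 0, 0], [0.52, 1, 0, 0], [0.5, 0.9, 0, 0], [0.2, 0.5, 0, 0], [0, 0, 0, 0], [0, 0, 0, 0]]}}

```text
time_s: 17.35
position: [552.3, 11.0, 184.0]
tool_rot: [0.995, 0.101, -0.001, 0.0]
force: [-0.4, -0.7, -3.5]
grip_width: 0.381
grasp_force: 25.0
```

```bash
python3 -c "
from h import *
for i in range(2): shot('side'); s=ctrl.state(); print(s['position'],s['force'],s['time_s'])"
```

```text
[552.29503349  10.53723536 184.0116318 ] [-0.59473713  0.30287672 -2.96111035] 17.4
[552.37319912  10.4248027  184.07190221] [-0.43284396  1.09529457 -3.44953369] 17.45
```

Request:
{"op": "play_rows", "data": {"motion": [[0.18, 0.22, -0.5, 0], [0.18, 0.22, -1, 0], [0, 0, -1, 0], [0, 0, -1, 0], [0, 0, -0.7, 0], [0, 0, -0.4, 0], [0, 0, -0.2, 0], [0, 0, 0, 0], [0, 0, 0, 0]]}}

```text
time_s: 18.35
position: [560.8, 20.9, 88.9]
tool_rot: [0.995, 0.101, 0.001, 0.0]
force: [-0.4, -0.5, -4.2]
grip_width: 0.38
grasp_force: 25.0
```

Run:
```python
from h import *
for i in range(2): s=shot('side'); q=ctrl.state(); print(q['position'],q['force'],q['time_s'])
cv2.imwrite('pics/c2.png',cv2.resize(s['image'][155:255,190:290],(600,600),interpolation=cv2.INTER_CUBIC))
for n,z,r in(('captop',q['position'][2]-4.3,30),('flange',46,55)):
    p=np.array([proj(s,[559.6+r*np.cos(t),18.9+r*np.sin(t),z]) for t in np.arange(0,6.3,.1)]); print(n,(p.min(0)-[190,155])*6,(p.max(0)-[190,155])*6)
```

```text
[560.88277604  20.90322177  89.07313322] [ 0.14730218  0.24645071 -3.56215235] 18.4
[560.82575569  20.8595293   89.05327077] [-0.44553687  0.47654449 -3.79343554] 18.45
captop [237.06013606 214.87204461] [363.64094758 310.94397937]
flange [187.33250525 229.03201383] [414.66428803 404.32858648]
```

View pics/c2.png

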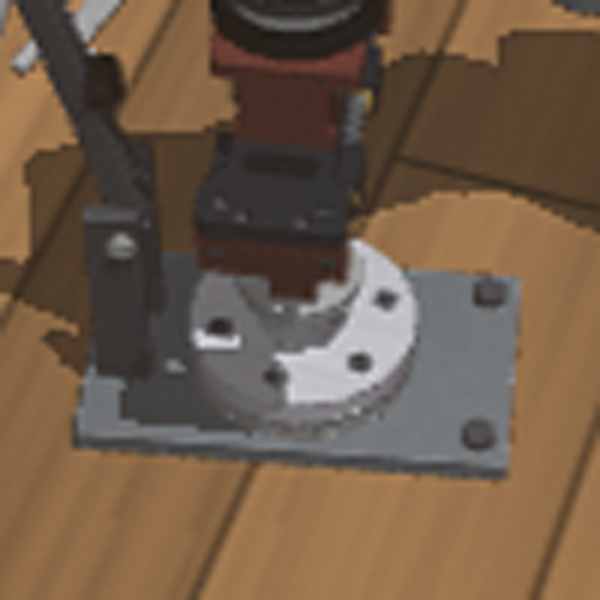

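The crop shows the cap held level 8–9 mm above the hub, in line with the prediction (columns about 237–363).

Request:
{"op": "play_rows", "data": {"motion": [[-0.06, -0.1, -0.1, 0], [0, 0, -0.1, 0], [0, 0, -0.07, 0], [0, 0, -0.05, 0], [0, 0, -0.05, 0], [0, 0, 0, 0]]}}

```text
time_s: 19.05
position: [558.9, 18.8, 80.7]
tool_rot: [0.995, 0.101, -0.0, -0.0]
force: [-0.7, -0.1, -3.8]
grip_width: 0.381
grasp_force: 25.0
```

Request:
{"op": "play_rows", "data": {"motion": [[0.03, 0, -0.03, 0], [0, 0, -0.02, 0], [0, 0, 0, 0]]}}

```text
time_s: 19.35
position: [559.6, 18.9, 80.3]
tool_rot: [0.995, 0.101, -0.0, 0.0]
force: [-3.1, -0.1, 5.0]
grip_width: 0.376
grasp_force: 25.0
```

Request:
{"op": "play_rows", "data": {"motion": [[0, 0, 0, 0], [0, 0, 0, 0], [0, 0, 0, 0], [0, 0, 0, 0]], "claw": 0.8}}

```text
time_s: 19.75
position: [559.9, 18.8, 79.9]
tool_rot: [0.995, 0.101, 0.0, -0.0]
force: [0.4, 1.2, 0.5]
grip_width: 0.702
grasp_force: 0.0
```

Request:
{"op": "play_rows", "data": {"motion": [[0, 0, 0.5, 0], [0, 0, 1, 0], [0, 0, 1, 0], [-0.3, -0.8, 1, 0], [-0.5, -1, 1, 0], [-0.5, -1, 1, 0], [-0.5, -1, 1, 0], [-0.5, -1, 1, 0], [-0.5, -1, 1, 0], [-0.5, -1, 1, 0]]}}

```text
time_s: 20.75
position: [493.1, -117.8, 271.5]
tool_rot: [0.995, 0.101, 0.0, 0.0]
force: [1.0, -0.4, 0.6]
grip_width: 0.799
grasp_force: 0.0
```

Run:
```python
from h import *
C={n:shot(n) for n in('top','side')}
print(ctrl.state()['qpos'],ctrl.state()['position'])
a=cv2.resize(C['top']['image'][120:220,215:305],(540,600),interpolation=cv2.INTER_NEAREST)
b=cv2.resize(C['side']['image'][115:235,180:270],(450,600),interpolation=cv2.INTER_NEAREST)
cv2.imwrite('pics/bar.png',cv2.resize(np.hstack([a,b]),(800,485)) ) if 0 else cv2.imwrite('pics/bar.png',np.hstack([a[:,:390],b[:,:410]]))
```

```text
[ 0.49007009  0.17995507 -0.42346364  1.86612562  0.08480085  1.10761946
 -1.33878747] [ 493.987483   -120.37026133  273.08614904]
```

View pics/bar.png

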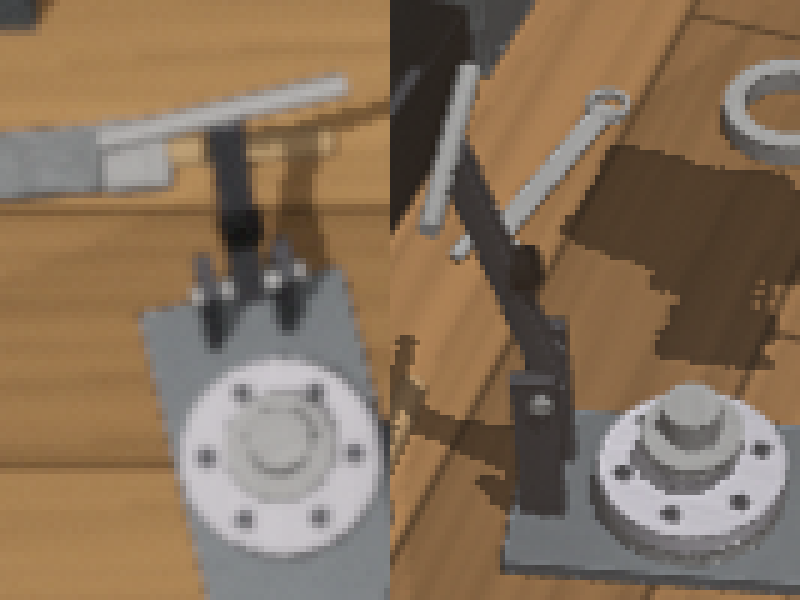

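Cap sits centred on the hub, knob up, in both views. T-bar ends are at about (231,142.5) and (272.3,133.7) in native top pixels, and at (187.7,160.1) and (195.1,128.5) in native side pixels.

Run:
```python
from h import *
c=shot('top');s=shot('side')
A=tri(c,(231.2,142.5),s,(187.7,160.1));B=tri(c,(272.3,133.7),s,(195.1,128.5));print(A,B)
d=B[0]-A[0];print(np.linalg.norm(d),np.arctan2(d[1],d[0])+np.pi/2,(A[0]+B[0])/2)
E=np.array([559.8,18.8]);y=.235;f=np.array([np.cos(y),np.sin(y)]);l=np.array([-f[1],f[0]])
h=E+80*f;print('hinge',h); M=(A[0]+B[0])/2
a=np.arctan2(M[2]-116,-(M[:2]-h)@f);print('angle',a,'r',np.hypot(M[2]-116,(M[:2]-h)@f),'lat',(M[:2]-h)@l)
for an in[a]+[1.6,1.45,1.3,1.15,1,.85,.7,.55,.4,.25,.1,0]: print(round(an,2),np.round(np.r_[h-170*np.cos(an)*f,116+170*np.sin(an)],1), 'grip -y side',np.round(h-170*np.cos(an)*f-38*l,1))
```

```text
(array([665.58063217, 102.78397539, 283.78321065]), np.float64(1.0438024215077013)) (array([693.50936878, -13.66919592, 281.78358603]), np.float64(2.3888138017340594))
119.77209163589116 0.23538238622795316 [679.54500048  44.55738974 282.78339834]
hinge [637.60114731  37.42743884]
angle 1.8200327118663433 r 172.1011410768517 lat -2.8323524982242376
1.82 [678.4  47.2 280.7] grip -y side [687.2  10.2]
1.6 [642.4  38.6 285.9] grip -y side [651.3   1.6]
1.45 [617.7  32.7 284.8] grip -y side [626.5  -4.3]
1.3 [593.4  26.8 279.8] grip -y side [602.2 -10.1]
1.15 [570.1  21.3 271.2] grip -y side [578.9 -15.7]
1 [548.3  16.  259.1] grip -y side [557.1 -20.9]
0.85 [528.5  11.3 243.7] grip -y side [537.3 -25.7]
0.7 [511.2   7.2 225.5] grip -y side [520.  -29.8]
0.55 [496.7   3.7 204.9] grip -y side [505.5 -33.3]
0.4 [485.3   1.  182.2] grip -y side [494.2 -36. ]
0.25 [477.4  -0.9 158.1] grip -y side [486.3 -37.9]
0.1 [473.1  -2.  133. ] grip -y side [481.9 -38.9]
0 [472.3  -2.2 116. ] grip -y side [481.1 -39.1]
```

The bar measures 119.8 mm long with yaw 0.235 and radius 172 mm, so it matches the fixture with the clamp at 1.82 rad. I'll grip it on the −y side at (687, 10, 281).

Request:
{"op": "play_rows", "data": {"motion": [[0, 0, 1, 0.7], [0, 0, 1, 1], [0, 0.2, 1, 1], [0.3, 0.5, 0, 1], [0.6, 0.7, 0, 1], [1, 0.7, 0, 1], [1, 0.7, 0, 1], [1, 0.7, 0, 1], [1, 0.7, 0, 1], [1, 0.7, 0, 1]], "claw": 0.6}}

```text
time_s: 21.95
position: [612.1, -16.6, 328.6]
tool_rot: [0.673, 0.74, -0.0, -0.001]
force: [0.4, 0.2, 0.1]
grip_width: 0.602
grasp_force: 0.0
```

Request:
{"op": "play_rows", "data": {"motion": [[1, 0.6, 0, 1], [1, 0.5, 0, 0], [0.9, 0.4, 0, 0], [0.6, 0.2, 0, 0], [0, 0, 0, 0], [0, 0, 0, 0]]}}

```text
time_s: 22.55
position: [681.1, 16.1, 328.7]
tool_rot: [0.618, 0.786, -0.0, -0.001]
force: [0.2, -1.3, -0.4]
grip_width: 0.603
grasp_force: 0.0
```

```bash
python3 -c "
from h import *
for i in range(2): shot('side'); s=ctrl.state(); print(s['position'],s['tool_rot'],s['qpos'],s['time_s'])"
```

```text
[680.97610273  15.53647842 329.16290069] [ 6.18510913e-01  7.85775924e-01 -2.92417904e-04 -6.01556763e-04] [ 0.31298905  0.49425815 -0.6506691   1.36636606  0.2963603   1.37987824
 -0.09855269] 22.6
[680.98223416  15.08268751 329.52717017] [ 6.18740176e-01  7.85595595e-01 -2.61348602e-04 -2.96414747e-04] [ 0.313448    0.49369626 -0.65046369  1.36630358  0.29642213  1.37994621
 -0.09849   ] 22.65
```

Request:
{"op": "play_rows", "data": {"motion": [[0.31, -0.24, -0.3, 0], [0, 0, -1, 0], [0, 0, -1, 0], [0, 0, -0.6, 0], [0, 0, -0.4, 0], [0, 0, 0, 0], [0, 0, 0, 0]], "claw": 0.5}}

```text
time_s: 23.35
position: [688.2, 10.0, 264.6]
tool_rot: [0.619, 0.785, 0.0, 0.0]
force: [0.1, 0.3, 0.4]
grip_width: 0.497
grasp_force: 0.0
```

Run:
```python
from h import *
s=shot('side');q=ctrl.state();print(q['position'],q['force'],q['time_s'])
cv2.imwrite('pics/g.png',cv2.resize(s['image'][100:200,160:260],(600,600),interpolation=cv2.INTER_CUBIC))
```

```text
[688.30005112  10.10762758 264.84177873] [ 0.45624129  1.25723533 -0.17169108] 23.4
```

View pics/g.png

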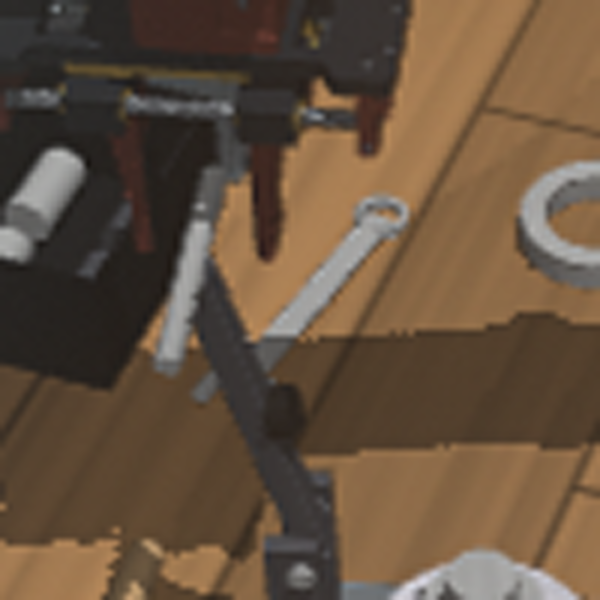

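The crop shows the bar running between the two open fingers. Closing on it now.

Request:
{"op": "play_rows", "data": {"motion": [[0, 0, -0.1, 0], [0, 0, 0, 0], [0, 0, 0, 0], [0, 0, 0, 0], [0, 0, 0, 0], [0, 0, 0, 0]], "claw": 0, "force": 15}}

```text
time_s: 24.0
position: [688.0, 10.1, 262.1]
tool_rot: [0.619, 0.785, 0.0, 0.0]
force: [0.4, -0.6, 1.6]
grip_width: 0.129
grasp_force: 15.0
```

```bash
cat > arc.py <<'E'
from h import *
import sys
q=ctrl.state();P=q['position'];print(P,q['force'],q['grip_width'],q['time_s'])
f=np.array([np.cos(.235),np.sin(.235)]);h=np.array([637.6,37.4])
r=(P[:2]-h)@f; z=P[2]+19-116; print('bar est: angle',np.arctan2(z,-r),'r',np.hypot(z,r))
a0=float(sys.argv[1]) if len(sys.argv)>1 else np.arctan2(z,-r)
n=int(np.ceil((a0-0)/.05)); A=np.linspace(a0,0,n+1)
Q=np.array([np.r_[-170*np.cos(a)*f,170*np.sin(a)] for a in A]); acc=np.zeros(3);rows=[]
for k in range(n):
    d=np.round((Q[k+1]-Q[0]-acc)/20,2); acc+=d*20; rows.append(d.tolist())
for i in range(0,n,10): print(rows[i:i+10])
E
python3 arc.py
```

```text
[687.98707495  10.07308847 262.07433184] [ 0.40197189 -0.58874397  1.5665374 ] 0.1294940297228598 24.0
bar est: angle 1.8235746269563249 r 170.49235368121242
[[-0.4, -0.1, 0.09], [-0.4, -0.09, 0.08], [-0.4, -0.1, 0.05], [-0.41, -0.09, 0.04], [-0.4, -0.1, 0.01], [-0.41, -0.1, -0.01], [-0.41, -0.1, -0.03], [-0.4, -0.09, -0.04], [-0.4, -0.1, -0.07], [-0.4, -0.1, -0.09]]
[[-0.4, -0.09, -0.11], [-0.38, -0.09, -0.13], [-0.38, -0.09, -0.15], [-0.38, -0.09, -0.17], [-0.36, -0.09, -0.19], [-0.36, -0.09, -0.2], [-0.34, -0.08, -0.22], [-0.34, -0.08, -0.24], [-0.32, -0.08, -0.26], [-0.31, -0.07, -0.27]]
[[-0.29, -0.07, -0.29], [-0.29, -0.07, -0.3], [-0.26, -0.06, -0.32], [-0.25, -0.06, -0.33], [-0.24, -0.06, -0.34], [-0.22, -0.05, -0.35], [-0.2, -0.05, -0.37], [-0.18, -0.04, -0.37], [-0.17, -0.04, -0.38], [-0.15, -0.04, -0.4]]
[[-0.12, -0.03, -0.39], [-0.11, -0.02, -0.41], [-0.09, -0.03, -0.4], [-0.07, -0.01, -0.42], [-0.05, -0.01, -0.41], [-0.03, -0.01, -0.42], [-0.01, -0.0, -0.42]]
```

Request:
{"op": "play_rows", "data": {"motion": [[-0.4, -0.1, 0.09, 0], [-0.4, -0.09, 0.08, 0], [-0.4, -0.1, 0.05, 0], [-0.41, -0.09, 0.04, 0], [-0.4, -0.1, 0.01, 0], [-0.41, -0.1, -0.01, 0], [-0.41, -0.1, -0.03, 0], [-0.4, -0.09, -0.04, 0], [-0.4, -0.1, -0.07, 0], [-0.4, -0.1, -0.09, 0]]}}

```text
time_s: 25.0
position: [606.4, -9.3, 262.2]
tool_rot: [0.619, 0.785, 0.0, -0.0]
force: [1.3, 1.5, 0.8]
grip_width: 0.134
grasp_force: 15.0
```

```bash
python3 arc.py
```

```text
[606.35493706  -9.28759162 262.20102624] [1.28367138 1.5089447  0.79829208] 0.1337123998192942 25.0
bar est: angle 1.3260632634919527 r 170.27487042512803
[[-0.39, -0.09, -0.11], [-0.39, -0.1, -0.13], [-0.38, -0.09, -0.15], [-0.37, -0.09, -0.17], [-0.36, -0.08, -0.19], [-0.35, -0.09, -0.2], [-0.35, -0.08, -0.23], [-0.33, -0.08, -0.24], [-0.32, -0.08, -0.25], [-0.31, -0.07, -0.28]]
[[-0.29, -0.07, -0.28], [-0.28, -0.07, -0.31], [-0.27, -0.06, -0.31], [-0.25, -0.06, -0.33], [-0.23, -0.06, -0.34], [-0.22, -0.05, -0.35], [-0.2, -0.05, -0.37], [-0.18, -0.04, -0.37], [-0.16, -0.04, -0.38], [-0.15, -0.03, -0.39]]
[[-0.13, -0.03, -0.4], [-0.11, -0.03, -0.4], [-0.08, -0.02, -0.41], [-0.07, -0.02, -0.41], [-0.05, -0.01, -0.41], [-0.03, -0.01, -0.42], [-0.01, 0.0, -0.42]]
```

Working smoothly.

Request:
{"op": "play_rows", "data": {"motion": [[-0.4, -0.09, -0.11, 0], [-0.38, -0.09, -0.13, 0], [-0.38, -0.09, -0.15, 0], [-0.38, -0.09, -0.17, 0], [-0.36, -0.09, -0.19, 0], [-0.36, -0.09, -0.2, 0], [-0.34, -0.08, -0.22, 0], [-0.34, -0.08, -0.24, 0], [-0.32, -0.08, -0.26, 0], [-0.31, -0.07, -0.27, 0]]}}

```text
time_s: 26.0
position: [535.2, -26.5, 223.2]
tool_rot: [0.619, 0.785, -0.0, -0.0]
force: [0.1, 3.4, 0.3]
grip_width: 0.131
grasp_force: 15.0
```

Request:
{"op": "play_rows", "data": {"motion": [[-0.29, -0.07, -0.29, 0], [-0.29, -0.07, -0.3, 0], [-0.26, -0.06, -0.32, 0], [-0.25, -0.06, -0.33, 0], [-0.24, -0.06, -0.34, 0]]}}

```text
time_s: 26.5
position: [508.9, -32.9, 191.5]
tool_rot: [0.619, 0.785, 0.0, 0.0]
force: [1.2, 2.4, -0.9]
grip_width: 0.132
grasp_force: 15.0
```

```bash
python3 arc.py
```

```text
[508.89462466 -32.91899269 191.48494207] [ 1.19282438  2.44700479 -0.93691429] 0.13237678595349958 26.5
bar est: angle 0.5886098643768076 r 170.1801674549855
[[-0.22, -0.05, -0.35], [-0.2, -0.05, -0.37], [-0.18, -0.04, -0.37], [-0.16, -0.04, -0.38], [-0.15, -0.04, -0.39], [-0.13, -0.03, -0.39], [-0.1, -0.02, -0.41], [-0.09, -0.03, -0.4], [-0.07, -0.01, -0.41], [-0.05, -0.01, -0.42]]
[[-0.03, -0.01, -0.41], [-0.01, -0.0, -0.42]]
```

Request:
{"op": "play_rows", "data": {"motion": [[-0.22, -0.05, -0.35, 0], [-0.2, -0.05, -0.37, 0], [-0.18, -0.04, -0.37, 0], [-0.16, -0.04, -0.38, 0], [-0.15, -0.04, -0.39, 0], [-0.13, -0.03, -0.39, 0], [-0.1, -0.02, -0.41, 0], [-0.09, -0.03, -0.4, 0], [-0.07, -0.01, -0.3, 0], [-0.03, -0.01, -0.2, 0]]}}

```text
time_s: 27.5
position: [483.7, -38.9, 120.5]
tool_rot: [0.619, 0.786, 0.001, 0.001]
force: [3.8, 2.4, -0.3]
grip_width: 0.13
grasp_force: 15.0
```

```bash
python3 arc.py
```

```text
[483.72802315 -38.91082221 120.53790842] [ 3.83600254  2.43767668 -0.33313309] 0.1304407160238672 27.5
bar est: angle 0.13968378258393915 r 169.05775412938567
[[-0.04, -0.01, -0.39], [-0.03, -0.01, -0.4], [-0.01, 0.0, -0.39]]
```

Request:
{"op": "play_rows", "data": {"motion": [[-0.04, -0.01, -0.2, 0], [-0.03, 0, -0.2, 0], [-0.02, 0, -0.2, 0], [-0.01, 0, -0.15, 0], [-0.01, 0, -0.15, 0], [0, 0, -0.1, 0], [0, 0, -0.05, 0], [0, 0, 0, 0]]}}

```text
time_s: 28.3
position: [482.9, -39.3, 101.8]
tool_rot: [0.619, 0.785, 0.001, 0.002]
force: [-1.1, 3.0, 19.0]
grip_width: 0.128
grasp_force: 15.0
```

```bash
python3 arc.py
```

```text
[482.87833223 -39.32336953 101.81508067] [-1.10138768  2.95386407 18.97010174] 0.12843429943091011 28.3
bar est: angle 0.028596606998510618 r 168.402391415951
[[-0.0, -0.0, -0.24]]
```

Request:
{"op": "play_rows", "data": {"motion": [[0, 0, 0.05, 0], [0, 0, 0, 0], [0, 0, 0, 0]]}}

```text
time_s: 28.6
position: [482.9, -39.3, 102.0]
tool_rot: [0.619, 0.785, 0.001, 0.002]
force: [3.8, 2.5, 7.2]
grip_width: 0.134
grasp_force: 15.0
```

Request:
{"op": "play_rows", "data": {"motion": [[0, 0, 0, 0], [0, 0, 0, 0], [0, 0, 0, 0], [0, 0, 0, 0]], "claw": 0.6}}

```text
time_s: 29.0
position: [479.5, -39.8, 100.3]
tool_rot: [0.619, 0.785, -0.001, -0.001]
force: [1.4, 1.2, -0.3]
grip_width: 0.456
grasp_force: 0.0
```

Request:
{"op": "play_rows", "data": {"motion": [[0, 0, 0.4, 0], [0, 0, 0.8, 0], [0, 0, 1, 0], [0, 0, 1, 0], [0, -0.5, 1, 0], [0, -1, 1, 0], [0, -1, 1, 0], [0, -1, 1, 0], [0, -1, 0.5, 0], [0, -1, 0, 0]]}}

```text
time_s: 30.0
position: [481.1, -150.3, 257.1]
tool_rot: [0.619, 0.785, 0.0, 0.002]
force: [-0.2, -0.6, 0.4]
grip_width: 0.6
grasp_force: 0.0
```

Run:
```python
from h import *
c=shot('top');s=shot('side');print(ctrl.state()['position'])
cv2.imwrite('pics/end.png',np.hstack([cv2.resize(c['image'][140:240,212:312],(400,400),interpolation=cv2.INTER_NEAREST),cv2.resize(s['image'][150:250,190:290],(400,400),interpolation=cv2.INTER_NEAREST)]))
```

```text
[ 480.0335026  -152.23242604  255.39714998]
```

View pics/end.png

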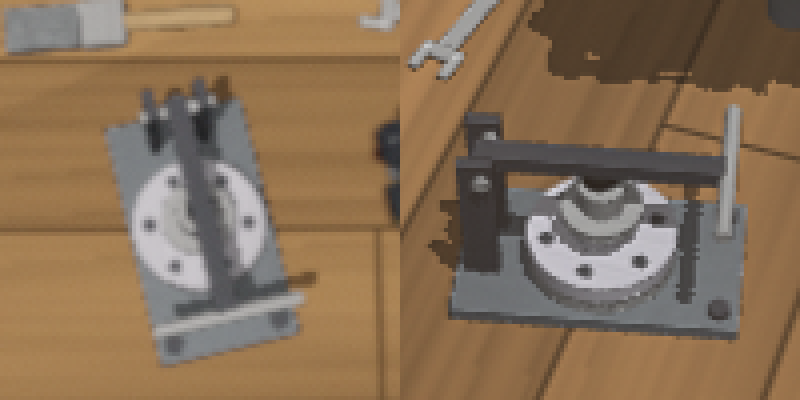

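The final picture shows the arm level, its pad on the cap's knob, the stack centred and the gripper clear.

Request:
{"op": "play_rows", "data": {"motion": [[0, 0, 0, 0], [0, 0, 0, 0], [0, 0, 0, 0], [0, 0, 0, 0]]}}

```text
time_s: 30.5
position: [480.4, -148.5, 254.8]
tool_rot: [0.618, 0.786, 0.0, -0.0]
force: [0.0, -1.2, 0.6]
grip_width: 0.6
grasp_force: 0.0
```

```bash
python3 -c "
from cell import ctrl
print(ctrl.finish_job())"
```

```text
the job is handed in; nothing more can be done
None
```

The job is handed in at about 30.5 s, with no verdict shown: by the last pictures the flange is on the seat, the cap on its hub, and the clamp level with its pad on the cap.

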